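# Tip the block down and put the lid on the parts box

### The arm

A 6-joint arm with a two-finger parallel gripper is mounted at the origin on a cart in front of the work surface, level with it; the furniture and walls round the work are solid. World frame = base frame: x ahead of the robot, y to its left, z up, the work surface at z = 0. Lengths are in m, angles in rad, forces in N, time in s.
With the tool pointing down it reaches from about 0.25 to 0.775 m from the base axis. Payload 4 kg.
Tool frame: the origin (TCP) lies on the centre line of the jaws, within the pads' length; the fingertips stand 25 mm ahead of it and the grasp point (between the pads) lies 6 mm ahead of it; z points along the fingers, y is the line along which they close (so a half turn about z gives the same grasp; the last joint's range is limited). The gripper opens to 94 mm and grips with 3 to 60 N. Pads are 16 mm wide; open, the fingers measure 119 mm over their backs; the gripper's body (75 mm by 177 mm) begins 78 mm behind the grasp point.
Start: joints at [-1.368, 0.087, 1.371, -0, 1.684, -0.103], TCP at [0.166, -0.525, 0.231] pointing down, gripper open.
Joint ranges: [-3.1, 3.1], [-0.76, 2.03], [0.27, 2.55], [-1.08, 4.22], [0.17, 2.65], [-2.57, 2.57]. Speed limits (rad/s): [2.79, 2.79, 3.14, 3.14, 3.14, 3.14].

### API

Orientations are given as [roll, pitch, yaw] about the fixed x, y, z axes, in that order (R = Rz(yaw) Ry(pitch) Rx(roll)).
In Python, from bench import robot, imaging gives the robot as it stands. The module is installed in compiled form; this text tells all that it offers.
- The arm moves only by the tool drive_tool, never from a script. Its argument "series" is a list of rows, each a list of 3 entries, a list of its own where there are three numbers: the finger opening in m, from 0 to 0.094, then the shift along the tool's x, y, z in m, then the turn, a rotation vector about the tool's x, y, z in rad. A call has 1 to 5 rows; each row is the pose to reach, as a shift and turn from the pose commanded when the call began, along the tool's axes at that moment; what a row does not reach only later rows make up. A row lasts 1/8 s, in which the tool goes at most 62.5 mm and 10.7 degrees, less where a joint would pass 70% of its speed; a pose out of reach is approached as far as the arm can. A call with a gripper value outside its range is refused whole. The fingers move at their own pace and stop on an object; the grip force is fixed at half the most. Time passes only in rows, so rows that repeat a pose let the fingers close. It gives the time, the measured TCP pose, the force, the opening and the grip force at its end, in the units of the state.
- robot.get_obs(): the state, without advancing time (a new reading comes with each control period).
- imaging.snapshot(name): name is "side" or "top"; returns the picture (400x640x3 uint8, red, green, blue); there is no depth.
- imaging.get_calibration(name): a dict with "intrinsics" (3x3 intrinsics, pixels), "position" and "rotation" of the camera in the world. Camera axes: x right, y up, looking along -z (the intrinsics and any distortion apply to the point x, -y, -z); pixel columns grow to the right and rows downward; lengths in m; the calibration is good to about 2 mm. A picture is of the moment at which its call begins. get_calibration takes no time and is no camera call.
- robot.close_job(): hands the job in; it is judged then, once.
The state is a dict: "time": time; "joint_positions": joint angles; "qvel": joint speeds; "joint_torque": joint torques, N m; "tool_pos": TCP position; "ee_rot": TCP orientation; "wrist_force": force on the tool from outside, world axes, zero at the start; "wrist_torque": the same for the moment, N m; "width": finger opening in m; "finger_force": force on a finger pad.
Only numpy, scipy, OpenCV 4.12 (cv2) and the standard library are available. Lean on these libraries where they do the work, as an engineer would, in place of code of your own. Each camera call takes 0.05 s, during which the arm holds its last target. There are 200 camera calls.

### The job

Close the grey parts box on the bench: the wood block stands on end in it and sticks out, so tip it over to lie inside below the fill line, then put the loose lid on so that it seats fully on the rim all round. The block and the piece of tube stay in the box, and the jar, paint tin, spray can and tape measure must be left where they are.

Things in the scene. Friction and masses are not known exactly. Their poses are not given: they have to be found in the camera images.
- parts_box: Grey open-topped sheet-metal box fixed to the bench at any yaw, left or right (the lid is on the other side). Outside 198 (its x) x 134 (y) x 74 mm high; inside 190 x 126 x 70 mm deep, walls and floor 4 mm. Origin: centre of its underside, z up. A fill line is embossed round the inside 60 mm above the underside. The block stands near the -x end; the tube lies along the +y side.
- box_rim (a point): Centre of the box's open mouth at rim height, 74 mm above its underside; axes as the box's.
- box_lid: Grey loose rectangular lid, 0.28 kg, lying right way up on the bench at any yaw. Plate 202 (x) x 138 (y) x 4 mm; below it a locating rim of round 10 mm bar, outside 182 x 118 mm, which drops into the box with 4 mm play all round, either way round (half turn). Origin: centre of the underside of that rim, z up; the plate's underside is at z = 10 mm. Seated: origin 64 mm above the box's underside.
- lid_handle (a point): Point in the lid's wooden handle bar, at the lid's centre, 34 mm above the lid's origin; axes as the lid's. The bar stands on the plate: 90 mm long along x, 16 mm wide along y, from 18 to 45 mm above the lid's origin.
- block: Drilled beech block 42 x 110 x 30 mm (its x, y, z), 0.06 to 0.13 kg; origin at the centre of one 42 x 110 face, z pointing through the 30 mm. It stands loose on end in the box, y up, z along the box's +x within 0.08 rad, top 114 mm above the bench (40 over the rim). Pushed near the top towards the box's +x it falls over and lies in the box; there is room for its length that way only.
- block_top (a point): Centre of the block's end face that is uppermost at the start; axes as the block's.
- block_foot (a point): Centre of the block's other end face, which stands on the box floor at the start.
- pipe: Cut piece of steel tube, 25 mm thick and 130 mm long along its y, lying on the box floor along the box's x beside its +y wall; origin at the centre of its underside. It already lies low enough.
- jar_3: Bystander: glass jar with a lid, 65 mm wide, 92 mm tall, standing at the back; origin at the centre of its underside.
- tin: Bystander: paint tin, 77 mm wide, 78 mm tall, at the back left; origin at the centre of its underside.
- can: Bystander: spray can with black cap, 63 mm wide, 203 mm tall, at the back right; origin at the centre of its underside.
- tape_measure: Bystander: tape measure standing on its foot, 36 x 84 x 62 mm, at the back; origin at the centre of its underside.
Mind the look-alikes: they are no part of the job. Of the things like the pipe, leave any that is purple; of the rest the larger one is meant.

How it is judged:
By the outcome, as a careful person would: the job done as asked, in the order asked, and still so for the second after the job is handed in, with the robot touching nothing.
It also fails if it takes over 54 s, if anything falls off the work surface, if the arm or the gripper's body presses on something with over 40 N, if the wrist force passes 120 N, or if a joint passes its speed limit or range.

## Working session

There is one attempt and no reset: what is moved stays moved. The work goes in short steps, Python scripts to look and compute and a tool call to move; the robot and the scene stay as the last step left them, time stands still between calls to the robot, and variables do not carry over. Pictures are saved under pics/ and viewed, at most 10 in all, crops included, and the job is handed in when it is done.

Besides the shell and the picture viewer there is one more tool, called after "Emit:" as a command line: name --argument value ..., lists and objects as JSON in quotes. drive_tool: Moves the arm, as the interface text tells. Its arguments: {"type":"object","properties":{"series":{"type":"array"}},"required":["series"]}

```bash
mkdir -p pics; python3 - <<'E'
from bench import robot, imaging
import cv2
for n in("top","side"):
    cv2.imwrite(f"pics/{n}0.png",imaging.snapshot(n)[:,:,::-1]); print(n,imaging.get_calibration(n))
print(robot.get_obs())
E
```

```text
top {'intrinsics': array([[415.84606422,   0.        , 321.09553829],
       [  0.        , 415.84606422, 201.51710307],
       [  0.        ,   0.        ,   1.        ]]), 'position': array([ 0.39518752, -0.03867929,  1.11422256]), 'rotation': array([ 0.17708044, -0.01058762, -1.57788062])}
side {'intrinsics': array([[361.19645233,   0.        , 321.01642556],
       [  0.        , 361.19645233, 197.83606567],
       [  0.        ,   0.        ,   1.        ]]), 'position': array([0.19838328, 0.59486336, 0.59092358]), 'rotation': array([ 0.97717319,  0.0215346 , -2.61992588])}
{'time': 0.1, 'joint_positions': array([-1.36812796e+00,  8.78833250e-02,  1.37206710e+00,  9.04880865e-06,
        1.68360580e+00, -1.03117400e-01]), 'qvel': array([ 0.00055092, -0.00131031, -0.00251165, -0.00063478, -0.00116031,
       -0.00169964]), 'joint_torque': array([ 2.00300965e-03, -3.41251123e+01, -3.03302336e+01,  7.20533263e-02,
        3.04045749e-02, -9.68026870e-05]), 'tool_pos': array([ 0.1654745 , -0.52406006,  0.22943823]), 'ee_rot': array([-3.13964044e+00, -2.11065239e-04,  3.05786571e-01]), 'wrist_force': array([ 0.56567641,  0.11699024, -0.33461656]), 'wrist_torque': array([ 0.03146413, -0.01508075,  0.015328  ]), 'finger_force': 0.0, 'width': 0.09388094892810753}
```

View pics/top0.png

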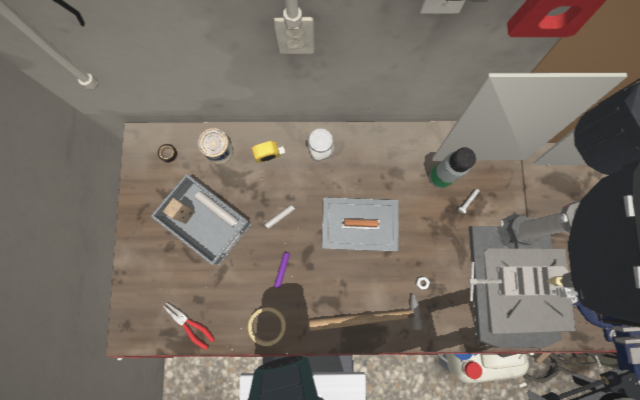

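View pics/side0.png

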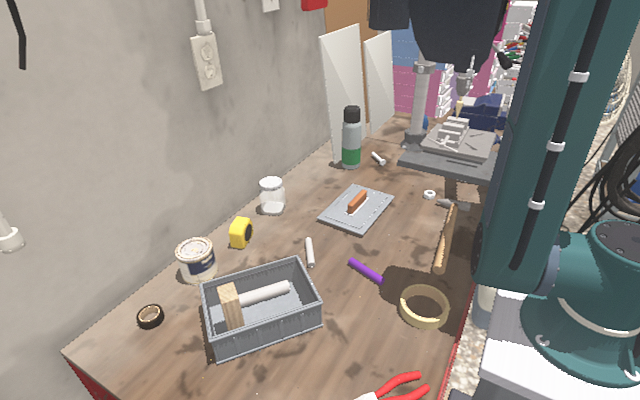

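```bash
cat > h.py <<'E'
import numpy as np
from scipy.spatial.transform import Rotation as R
from bench import robot, imaging
def cam(n):
    c=imaging.get_calibration(n); return c["intrinsics"],np.array(c["position"]),R.from_euler("xyz",c["rotation"]).as_matrix()
def unproj(n,uv,z):
    K,p,M=cam(n); d=np.linalg.inv(K)@[uv[0],uv[1],1]; d=M@(d*[1,-1,-1]); return p+d*(z-p[2])/d[2]
def proj(n,X):
    K,p,M=cam(n); c=(np.atleast_2d(X)-p)@M*[1,-1,-1]; q=c@K.T; return q[:,:2]/q[:,2:]
E
python3 - <<'E'
import cv2
a=cv2.imread("pics/top0.png")
b=cv2.resize(a[165:275,145:255],None,fx=5,fy=5,interpolation=cv2.INTER_CUBIC)
c=cv2.resize(a[185:265,310:410],None,fx=5,fy=5,interpolation=cv2.INTER_CUBIC)
cv2.imwrite("pics/boxtop.png",b);cv2.imwrite("pics/lidtop.png",c)
E
```

```text
(no output)
```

View pics/boxtop.png

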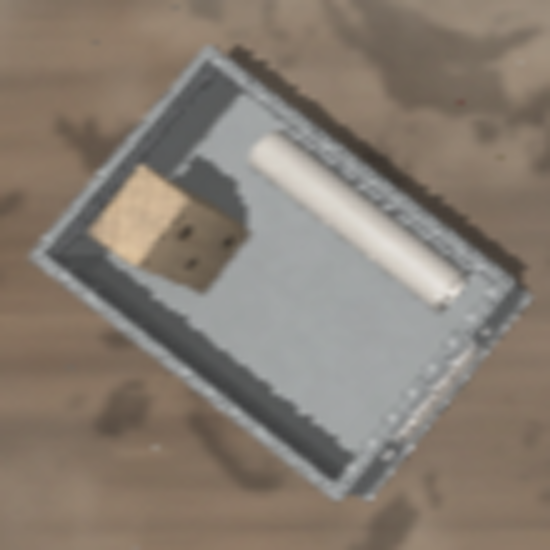

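View pics/lidtop.png

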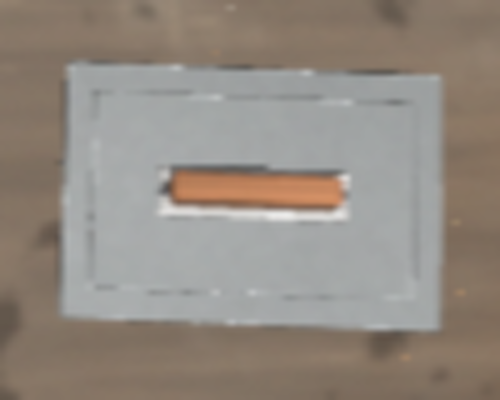

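```bash
python3 - <<'E'
from h import *
import cv2
def corners(l,o,z): return np.array([unproj("top",(o[0]+(x+.5)/5-.5,o[1]+(y+.5)/5-.5),z) for x,y in l])
def fit(P,lx,ly):
    m=np.array([[-1,1],[-1,-1],[1,-1],[1,1]])*[lx/2,ly/2]
    c=P[:,:2].mean(0);H=m.T@(P[:,:2]-c);a=np.arctan2(H[0,1]-H[1,0],H[0,0]+H[1,1])
    Rm=np.array([[np.cos(a),-np.sin(a)],[np.sin(a),np.cos(a)]])
    return c,a,np.round((m@Rm.T+c-P[:,:2])*1000,1),np.linalg.norm(np.diff(P[:,:2],axis=0),axis=1)
B=corners([(210,47),(32,253),(340,497),(514,287)],(145,165),.074)
bf=fit(B,.198,.134);print("box",bf)
L=corners([(68,62),(63,316),(440,330),(441,75)],(310,185),.014)
lf=fit(L,.202,.138);print("lid",lf)
T=corners([(140,165),(90,230),(135,265),(188,208)],(145,165),.114)
tf=fit(T,.030,.042);print("block",tf)
s=cv2.imread("pics/side0.png");t=cv2.imread("pics/top0.png")
def draw(im,n,f,lx,ly,z,col):
    c,a=f[:2];Rm=np.array([[np.cos(a),-np.sin(a)],[np.sin(a),np.cos(a)]])
    m=np.array([[-1,1],[-1,-1],[1,-1],[1,1]])*[lx/2,ly/2]
    q=proj(n,np.c_[m@Rm.T+c,np.full(4,z)]);cv2.polylines(im,[((q*4+1.5)*16).astype(int)],1,col,1,cv2.LINE_AA,4)
h=lambda f,d:(f[0]+0,f[1])
def big(im): return cv2.resize(im,None,fx=4,fy=4,interpolation=cv2.INTER_CUBIC)
S,Tb=big(s),big(t)
for im,n in((S,"side"),(Tb,"top")):
    draw(im,n,bf,.198,.134,.074,(0,0,255));draw(im,n,bf,.198,.134,0,(255,0,255));draw(im,n,lf,.202,.138,.014,(0,255,0));draw(im,n,lf,.09,.016,.045,(255,0,0));draw(im,n,tf,.03,.042,.114,(255,255,0))
cv2.imwrite("pics/ov.png",np.vstack([cv2.resize(S[4*170:4*370,4*190:4*400],(630,600))]))
E
```

```text
box (array([0.53978292, 0.25571263]), np.float64(-2.2355072872095354), array([[-1.1, -0.9],
       [-0.4, -2.2],
       [-0. ,  1.2],
       [ 1.5,  1.8]]), array([0.13534913, 0.20092216, 0.1331252 ]))
lid (array([ 0.53200722, -0.15558431]), np.float64(-1.6106579934505987), array([[ 0.6,  0.1],
       [-1. ,  1.8],
       [-0.4, -1.2],
       [ 0.7, -0.7]]), array([0.13630913, 0.19900688, 0.13685932]))
block (array([0.56005721, 0.31090089]), np.float64(-2.2411011843684046), array([[ 0.1, -1.9],
       [-0.8,  1.8],
       [-2.2,  1. ],
       [ 2.9, -1. ]]), array([0.0390064 , 0.0285047 , 0.03679927]))
```

View pics/ov.png

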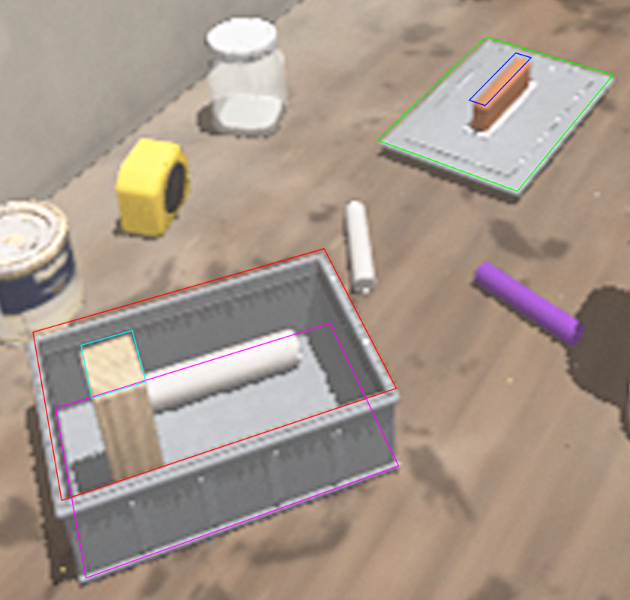

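```bash
python3 - <<'E'
from h import *
from scipy.optimize import least_squares
def X(p,lx,ly,z):
    c,s=np.cos(p[2]),np.sin(p[2]);m=np.array([[-1,1],[-1,-1],[1,-1],[1,1]])*[lx/2,ly/2]
    return np.c_[m@np.array([[c,s],[-s,c]])+p[:2],np.full(4,z)]
t=lambda l:(np.array(l)+.5)/5-.5+[145,165]
s=lambda l:(np.array(l)+.5)/3-.5+[190,170]
top=t([(210,47),(32,253),(340,497),(514,287)])
# side: -x+y: (36,333)?; -x-y FL; +x-y FR; +x+y BR
sd=s([(36,333),(59,513),(397,395),(320,254)])
x0=[.54,.256,-2.235]
ft=lambda p:(proj("top",X(p,.198,.134,.074))-top).ravel()
fs=lambda p:(proj("side",X(p,.198,.134,.074))-sd).ravel()
for n,f in(("top",ft),("side",fs),("both",lambda p:np.r_[ft(p),fs(p)])):
    r=least_squares(f,x0);print(n,r.x.round(4),r.fun.round(1))
# side bottom corners
print(unproj("side",s([(85,578)])[0],0),unproj("side",s([(398,467)])[0],0),X(x0,.198,.134,0)[1:3])
E
```

```text
top [ 0.5397  0.2557 -2.235 ] [ 0.3  0.4  0.9  0.2 -0.5  0.  -0.7 -0.6]
side [ 0.5365  0.2601 -2.2377] [-1.5  1.6  0.2 -1.5 -0.1  0.1  1.5 -0.1]
both [ 0.5382  0.2581 -2.2358] [-0.6  1.  -0.2  0.8 -1.5  0.7 -1.7  0.  -1.5  0.7  0.4 -2.8 -0.3 -1.1
  1.2 -1. ]
[ 5.48186641e-01  3.75357467e-01 -1.11022302e-16] [4.25515879e-01 2.20160473e-01 1.11022302e-16] [[0.54827047 0.37525435 0.        ]
 [0.42621687 0.21934758 0.        ]]
```

```bash
cat >> h.py <<'E'
def go(xyz,yaw):
    o=robot.get_obs();M=R.from_euler("xyz",o["ee_rot"]);T=R.from_euler("xyz",[np.pi,0,yaw])
    print("t",round(o["time"],2),"pos",o["tool_pos"].round(4),"rpy",o["ee_rot"].round(4),"shift",M.inv().apply(np.array(xyz)-o["tool_pos"]).round(4),"rot",(M.inv()*T).as_rotvec().round(4))
E
python3 - <<'E'
from h import *
go([.5816,.3384,.231],.906)
a=np.array([.1655,-.524,.206]);b=np.array([.58,.34,.206])
P=np.array([a+(b-a)*k/6 for k in range(7)])
print(P.round(2),proj("top",P).round(),proj("side",P).round())
for uv in [(213,140),(320,140),(460,160)]: print(unproj("top",uv,.08))
E
```

```text
t 0.1 pos [ 0.1655 -0.5241  0.2294] rpy [-3.1396e+00 -2.0000e-04  3.0580e-01] shift [ 6.565e-01 -6.972e-01 -1.000e-04] rot [-0.0018 -0.0008 -0.6002]
[[ 0.17 -0.52  0.21]
 [ 0.23 -0.38  0.21]
 [ 0.3  -0.24  0.21]
 [ 0.37 -0.09  0.21]
 [ 0.44  0.05  0.21]
 [ 0.51  0.2   0.21]
 [ 0.58  0.34  0.21]] [[552. 387.]
 [480. 353.]
 [410. 319.]
 [342. 286.]
 [275. 254.]
 [209. 223.]
 [145. 192.]] [[536. 116.]
 [502. 131.]
 [461. 147.]
 [413. 167.]
 [356. 191.]
 [284. 221.]
 [195. 258.]]
[0.74337555 0.2276729  0.08      ]
[ 0.74239822 -0.04924622  0.08      ]
[ 0.68723475 -0.41039231  0.08      ]
```

Emit:
drive_tool --series '[[0.0, [0.02, -0.045, -0.006], [0, 0, 0]], [0.0, [0.04, -0.09, -0.012], [0, 0, 0]], [0.0, [0.06, -0.14, -0.018], [0, 0, 0]], [0.0, [0.085, -0.19, -0.024], [0, 0, 0]], [0.0, [0.107, -0.239, -0.03], [0, 0, 0]]]'

```text
time: 0.72
tool_pos: [0.1956, -0.2624, 0.2602]
ee_rot: [-3.141, -0.0, 0.305]
wrist_force: [1.0, -0.1, 0.3]
width: 0.0475
finger_force: 0.0
```

```bash
python3 -c "
from h import *
go([.5816,.3384,.231],.906)"
```

```text
t 0.72 pos [ 0.1956 -0.2624  0.2602] rpy [-3.141e+00 -3.000e-04  3.053e-01] shift [ 0.5488 -0.457   0.0296] rot [-5.000e-04 -5.000e-04 -6.007e-01]
```

Emit:
drive_tool --series '[[0.0, [0.04, -0.033, 0.0], [0, 0, 0]], [0.0, [0.08, -0.066, 0.0], [0, 0, 0]], [0.0, [0.12, -0.1, 0], [0, 0, 0]], [0.0, [0.16, -0.133, 0], [0, 0, 0]], [0.0, [0.2, -0.166, 0], [0, 0, 0]]]'

```text
time: 1.35
tool_pos: [0.3368, -0.0442, 0.2603]
ee_rot: [3.141, -0.0, 0.306]
wrist_force: [0.6, -0.9, 0.0]
width: 0.0006
finger_force: 0.0
```

Emit:
drive_tool --series '[[0.0, [0.04, -0.033, 0.0], [0, 0, 0]], [0.0, [0.08, -0.066, 0.0], [0, 0, 0]], [0.0, [0.12, -0.1, 0], [0, 0, 0]], [0.0, [0.16, -0.133, 0], [0, 0, 0]], [0.0, [0.2, -0.166, 0], [0, 0, 0]]]'

```text
time: 1.98
tool_pos: [0.4776, 0.1743, 0.2599]
ee_rot: [3.141, 0.001, 0.306]
wrist_force: [1.0, -1.2, -0.9]
width: 0.0004
finger_force: 0.0
```

Emit:
drive_tool --series '[[0.0, [0.03, -0.025, 0.0], [0, 0, -0.12]], [0.0, [0.06, -0.05, 0.0], [0, 0, -0.24]], [0.0, [0.09, -0.075, 0], [0, 0, -0.36]], [0.0, [0.12, -0.1, 0], [0, 0, -0.48]], [0.0, [0.149, -0.125, 0], [0, 0, -0.6]]]'

```text
time: 2.6
tool_pos: [0.582, 0.3377, 0.2595]
ee_rot: [-3.141, 0.001, 0.91]
wrist_force: [0.3, 1.2, 0.1]
width: 0.0005
finger_force: 0.0
```

```bash
python3 -c "
from h import *
go([.5816,.3384,.118],.906)"
```

```text
t 2.6 pos [0.582  0.3377 0.2595] rpy [-3.1411e+00  1.4000e-03  9.0980e-01] shift [ 0.0005 -0.0007  0.1415] rot [-0.0005  0.0014  0.0038]
```

Emit:
drive_tool --series '[[0.0, [0, 0, 0.04], [0, 0, 0]], [0.0, [0, 0, 0.08], [0, 0, 0]], [0.0, [0, 0, 0.115], [0, 0, 0]], [0.0, [0, 0, 0.1415], [0, 0, 0]], [0.0, [0, 0, 0.1415], [0, 0, 0]]]'

```text
time: 3.22
tool_pos: [0.5796, 0.3357, 0.1148]
ee_rot: [-3.138, 0.007, 0.906]
wrist_force: [-0.6, -1.0, 1.0]
width: 0.0007
finger_force: 0.0
```

Emit:
drive_tool --series '[[0.0, [-0.006, 0, 0], [0, 0, 0]], [0.0, [-0.012, 0, 0], [0, 0, 0]], [0.0, [-0.018, 0, 0], [0, 0, 0]], [0.0, [-0.024, 0, 0], [0, 0, 0]], [0.0, [-0.03, 0, 0], [0, 0, 0]]]'

```text
time: 3.85
tool_pos: [0.5629, 0.3127, 0.1193]
ee_rot: [3.141, -0.0, 0.906]
wrist_force: [0.2, -0.8, 0.3]
width: 0.0005
finger_force: 0.0
```

Emit:
drive_tool --series '[[0.0, [-0.006, 0, 0], [0, 0, 0]], [0.0, [-0.012, 0, 0], [0, 0, 0]], [0.0, [-0.018, 0, 0], [0, 0, 0]], [0.0, [-0.018, 0, 0], [0, 0, 0]], [0.0, [-0.018, 0, 0], [0, 0, 0]]]'

```text
time: 4.47
tool_pos: [0.5521, 0.299, 0.119]
ee_rot: [3.141, -0.0, 0.906]
wrist_force: [-0.4, -0.1, 0.3]
width: 0.0
finger_force: 0.0
```

```bash
python3 -c "
from h import *
import cv2
go([.532,-.1556,.2],1.531)
a,b=imaging.snapshot('top'),imaging.snapshot('side')
a=cv2.resize(a[140:280,110:290,::-1],(450,350));b=cv2.resize(b[200:370,170:340,::-1],(350,350))
cv2.imwrite('pics/p1.png',np.hstack([a,b]))"
```

```text
t 4.47 pos [0.5521 0.299  0.119 ] rpy [ 3.1415e+00 -1.0000e-04  9.0580e-01] shift [-0.3701  0.2647 -0.081 ] rot [ 1.000e-04 -1.000e-04 -6.252e-01]
```

View pics/p1.png

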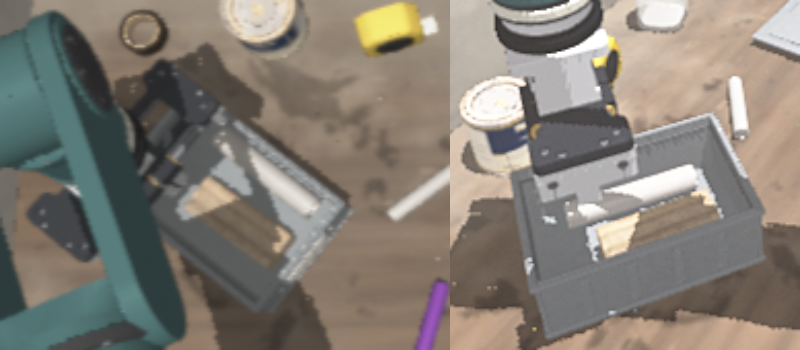

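Emit:
drive_tool --series '[[0.0, [0, 0, -0.03], [0, 0, 0]], [0.0, [0, 0, -0.07], [0, 0, 0]], [0.0, [-0.035, 0.025, -0.081], [0, 0, 0]], [0.02, [-0.075, 0.054, -0.081], [0, 0, 0]], [0.05, [-0.115, 0.082, -0.081], [0, 0, 0]]]'

```text
time: 5.2
tool_pos: [0.5457, 0.1567, 0.2003]
ee_rot: [3.141, -0.001, 0.907]
wrist_force: [-0.1, -0.1, -0.2]
width: 0.0172
finger_force: 0.0
```

Emit:
drive_tool --series '[[0.06, [-0.05, 0.036, 0], [0, 0, -0.12]], [0.06, [-0.1, 0.072, 0], [0, 0, -0.25]], [0.06, [-0.15, 0.108, 0], [0, 0, -0.37]], [0.06, [-0.2, 0.144, 0], [0, 0, -0.5]], [0.06, [-0.245, 0.175, 0], [0, 0, -0.625]]]'

```text
time: 5.82
tool_pos: [0.5319, -0.1451, 0.2001]
ee_rot: [3.141, 0.0, 1.534]
wrist_force: [0.5, 0.3, -0.3]
width: 0.0596
finger_force: 0.0
```

Emit:
drive_tool --series '[[0.06, [0, 0, 0], [0, 0, 0]]]'

```text
time: 5.95
tool_pos: [0.5317, -0.1465, 0.1997]
ee_rot: [-3.141, 0.001, 1.525]
wrist_force: [0.3, 1.2, -0.6]
width: 0.0603
finger_force: 0.0
```

```bash
python3 -c "
from h import *
go([.532,-.1556,.045],1.531)"
```

```text
t 5.95 pos [ 0.5317 -0.1465  0.1997] rpy [-3.1413e+00  8.0000e-04  1.5250e+00] shift [-0.009   0.0008  0.1547] rot [-0.0003  0.0008 -0.006 ]
```

Emit:
drive_tool --series '[[0.06, [-0.009, 0.001, 0.04], [0, 0, -0.006]], [0.06, [-0.009, 0.001, 0.08], [0, 0, -0.006]], [0.06, [-0.009, 0.001, 0.115], [0, 0, -0.006]], [0.06, [-0.009, 0.001, 0.14], [0, 0, -0.006]], [0.06, [-0.009, 0.001, 0.155], [0, 0, -0.006]]]'

```text
time: 6.58
tool_pos: [0.5323, -0.1504, 0.0435]
ee_rot: [-3.14, -0.001, 1.538]
wrist_force: [-0.3, 0.1, 0.2]
width: 0.0604
finger_force: 0.0
```

Emit:
drive_tool --series '[[0.06, [0, 0, 0], [0, 0, 0]], [0.0, [0, 0, 0], [0, 0, 0]], [0.0, [0, 0, 0], [0, 0, 0]], [0.0, [0, 0, 0], [0, 0, 0]], [0.0, [0, 0, 0], [0, 0, 0]]]'

```text
time: 7.2
tool_pos: [0.5329, -0.1521, 0.0454]
ee_rot: [3.141, 0.0, 1.537]
wrist_force: [-0.4, 0.0, -0.3]
width: 0.0237
finger_force: 0.0
```

Emit:
drive_tool --series '[[0.0, [0, 0, 0], [0, 0, 0]], [0.0, [0, 0, 0], [0, 0, 0]]]'

```text
time: 7.45
tool_pos: [0.5324, -0.1521, 0.0452]
ee_rot: [-3.141, 0.0, 1.537]
wrist_force: [-2.7, -0.0, 2.1]
width: 0.0157
finger_force: 30.0
```

Emit:
drive_tool --series '[[0.0, [0, 0, -0.015], [0, 0, 0]], [0.0, [0, 0, -0.045], [0, 0, 0]], [0.0, [0, 0, -0.09], [0, 0, 0]], [0.0, [0, 0, -0.13], [0, 0, 0]], [0.0, [0, 0, -0.15], [0, 0, 0]]]'

```text
time: 8.07
tool_pos: [0.5338, -0.1522, 0.1986]
ee_rot: [3.137, 0.002, 1.537]
wrist_force: [0.2, -0.1, -3.6]
width: 0.0157
finger_force: 30.0
```

```bash
python3 -c "
from h import *
go([.5419,.2585,.195],.906)"
```

```text
t 8.07 pos [ 0.5338 -0.1522  0.1986] rpy [3.1366e+00 1.6000e-03 1.5370e+00] shift [ 0.4108 -0.0058  0.003 ] rot [ 5.30e-03 -1.00e-04  6.31e-01]
```

Emit:
drive_tool --series '[[0.0, [0.02, 0, 0], [0, 0, 0.04]], [0.0, [0.06, -0.001, 0], [0, 0, 0.1]], [0.0, [0.1, -0.001, 0], [0, 0, 0.17]], [0.0, [0.14, -0.002, 0], [0, 0, 0.24]], [0.0, [0.18, -0.003, 0], [0, 0, 0.3]]]'

```text
time: 8.7
tool_pos: [0.5357, 0.0294, 0.1953]
ee_rot: [3.141, -0.0, 1.235]
wrist_force: [0.0, -0.4, -2.8]
width: 0.0159
finger_force: 30.0
```

```bash
python3 -c "
from h import *
go([.5419,.2585,.195],.906)"
```

```text
t 8.7 pos [0.5357 0.0294 0.1953] rpy [ 3.1413e+00 -3.0000e-04  1.2348e+00] shift [ 0.2183 -0.0697  0.0003] rot [ 3.000e-04 -3.000e-04  3.288e-01]
```

Emit:
drive_tool --series '[[0.0, [0.05, -0.016, 0], [0, 0, 0.08]], [0.0, [0.1, -0.032, 0], [0, 0, 0.16]], [0.0, [0.15, -0.048, 0], [0, 0, 0.24]], [0.0, [0.2, -0.064, 0], [0, 0, 0.31]], [0.0, [0.218, -0.07, 0], [0, 0, 0.329]]]'

```text
time: 9.32
tool_pos: [0.5405, 0.2601, 0.1949]
ee_rot: [-3.141, -0.0, 0.911]
wrist_force: [0.9, -0.5, -3.1]
width: 0.016
finger_force: 30.0
```

Emit:
drive_tool --series '[[0.0, [0, 0, 0.015], [0, 0, 0]], [0.0, [0, 0, 0.03], [0, 0, 0]], [0.0, [0, 0, 0.045], [0, 0, 0]], [0.0, [0, 0, 0.055], [0, 0, 0]], [0.0, [0, 0, 0.055], [0, 0, 0]]]'

```text
time: 9.95
tool_pos: [0.5406, 0.256, 0.1384]
ee_rot: [-3.14, 0.002, 0.907]
wrist_force: [-0.3, -0.6, -1.9]
width: 0.0152
finger_force: 30.0
```

```bash
python3 -c "
from h import *
import cv2
go([.5419,.2585,.109],.906)
a,b=imaging.snapshot('top'),imaging.snapshot('side')
np.savez('pics/s2.npz',a=a,b=b)
a=cv2.resize(a[160:280,130:270,::-1],(400,343));
b=b[210:370,190:350,::-1];b=cv2.resize(b,(343,343),interpolation=2)
cv2.imwrite('pics/p2.png',np.hstack([a,b]))"
```

```text
t 9.95 pos [0.5406 0.256  0.1384] rpy [-3.1402e+00  2.4000e-03  9.0690e-01] shift [ 0.0028 -0.0004  0.0294] rot [-0.0014  0.0024  0.0009]
```

View pics/p2.png

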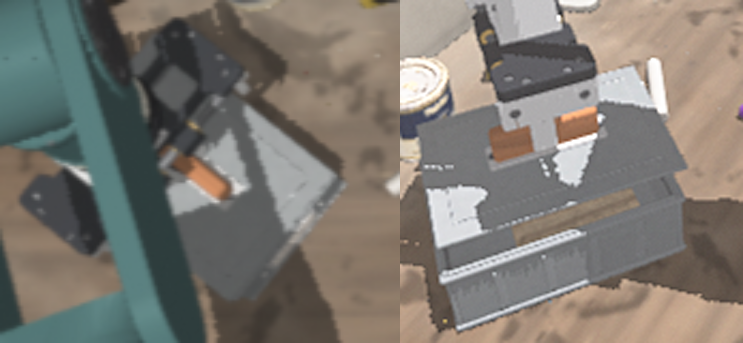

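```bash
python3 - <<'E'
from h import *
from scipy.optimize import least_squares
def X(p,z):
    c,s=np.cos(p[2]),np.sin(p[2]);m=np.array([[-1,1],[-1,-1],[1,-1],[1,1]])*[.101,.069]
    return np.c_[m@np.array([[c,s],[-s,c]])+p[:2],np.full(4,z)]
q=np.array([(417,122),(437,248),(687,170),(635,67)]);q=((q-[400,0])+.5)*160/343-.5+[190,210]
z=.1384-.0452+.012
r=least_squares(lambda p:(proj("side",X(p,z))-q).ravel(),[.54,.256,-2.235]);print(r.x,r.fun.round(1))
e=np.array([np.cos(.907),np.sin(.907)]);tcp=np.array([.5406,.256])
print("lid centre by image minus TCP along tool x,y",(r.x[:2]-tcp)@e,(r.x[:2]-tcp)@[e[1],-e[0]],"expected -.0035,0")
E
```

```text
[ 0.53702388  0.25447673 -2.25363374] [ 0.3  0.8 -0.9 -0.2  0.5 -0.5  0.2 -0.3]
lid centre by image minus TCP along tool x,y -0.0034031014527673045 -0.0018782605282258804 expected -.0035,0
```

Emit:
drive_tool --series '[[0.0, [0.003, 0, 0.004], [0, 0, 0]], [0.0, [0.003, 0, 0.008], [0, 0, 0]], [0.0, [0.003, 0, 0.012], [0, 0, 0]], [0.0, [0.003, 0, 0.016], [0, 0, 0]], [0.0, [0.003, 0, 0.016], [0, 0, 0]]]'

```text
time: 10.68
tool_pos: [0.5427, 0.2592, 0.1233]
ee_rot: [-3.141, 0.001, 0.908]
wrist_force: [-0.4, 0.7, -3.2]
width: 0.0156
finger_force: 30.0
```

```bash
python3 -c "
from h import *
go([.5419,.2585,.109],.906)"
```

```text
t 10.68 pos [0.5427 0.2592 0.1233] rpy [-3.141e+00  1.100e-03  9.079e-01] shift [-0.001  -0.0002  0.0143] rot [-0.0006  0.0011  0.0019]
```

Emit:
drive_tool --series '[[0.0, [-0.001, 0, 0.003], [0, 0, 0.002]], [0.0, [-0.001, 0, 0.006], [0, 0, 0.002]], [0.0, [-0.001, 0, 0.008], [0, 0, 0.002]], [0.0, [-0.001, 0, 0.01], [0, 0, 0.002]], [0.0, [-0.001, 0, 0.01], [0, 0, 0.002]]]'

```text
time: 11.3
tool_pos: [0.5423, 0.2584, 0.1137]
ee_rot: [-3.141, 0.0, 0.906]
wrist_force: [0.9, 0.3, -2.8]
width: 0.016
finger_force: 30.0
```

Emit:
drive_tool --series '[[0.0, [0, 0, 0.002], [0, 0, 0]], [0.0, [0, 0, 0.004], [0, 0, 0]], [0.0, [0, 0, 0.005], [0, 0, 0]], [0.0, [0, 0, 0.005], [0, 0, 0]]]'

```text
time: 11.8
tool_pos: [0.5424, 0.2585, 0.1092]
ee_rot: [3.142, -0.0, 0.906]
wrist_force: [-1.3, -0.5, -0.8]
width: 0.0159
finger_force: 30.0
```

Emit:
drive_tool --series '[[0.0, [0, 0, 0.001], [0, 0, 0]], [0.03, [0, 0, 0.001], [0, 0, 0]], [0.05, [0, 0, 0.001], [0, 0, 0]], [0.05, [0, 0, 0], [0, 0, 0]], [0.05, [0, 0, 0], [0, 0, 0]]]'

```text
time: 12.42
tool_pos: [0.5426, 0.2585, 0.109]
ee_rot: [3.141, -0.0, 0.906]
wrist_force: [-0.6, -0.3, -0.2]
width: 0.0494
finger_force: 0.0
```

Emit:
drive_tool --series '[[0.05, [0, 0, -0.02], [0, 0, 0]], [0.05, [0, 0, -0.06], [0, 0, 0]], [0.05, [0, 0, -0.11], [0, 0, 0]], [0.05, [-0.05, 0.04, -0.13], [0, 0, 0]], [0.05, [-0.1, 0.07, -0.13], [0, 0, 0]]]'

```text
time: 13.05
tool_pos: [0.537, 0.1361, 0.2416]
ee_rot: [3.137, -0.004, 0.908]
wrist_force: [1.1, -0.4, -0.2]
width: 0.05
finger_force: 0.0
```

Emit:
drive_tool --series '[[0.05, [-0.05, 0.03, 0], [0, 0, 0]], [0.05, [-0.1, 0.06, 0], [0, 0, 0]], [0.05, [-0.15, 0.09, 0], [0, 0, 0]], [0.05, [-0.2, 0.12, 0], [0, 0, 0]], [0.05, [-0.2, 0.12, 0], [0, 0, 0]]]'

```text
time: 13.68
tool_pos: [0.5062, -0.0982, 0.2389]
ee_rot: [3.141, 0.001, 0.899]
wrist_force: [0.9, 1.7, 0.3]
width: 0.0502
finger_force: 0.0
```

```bash
python3 -c "
from h import *
import cv2
a,b=imaging.snapshot('top'),imaging.snapshot('side')
a=cv2.resize(a[120:280,120:340,::-1],(440,320));
b=cv2.resize(b[190:370,140:340,::-1],(356,320),interpolation=2)
cv2.imwrite('pics/p3.png',np.hstack([a,b]))"
```

```text
(no output)
```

View pics/p3.png

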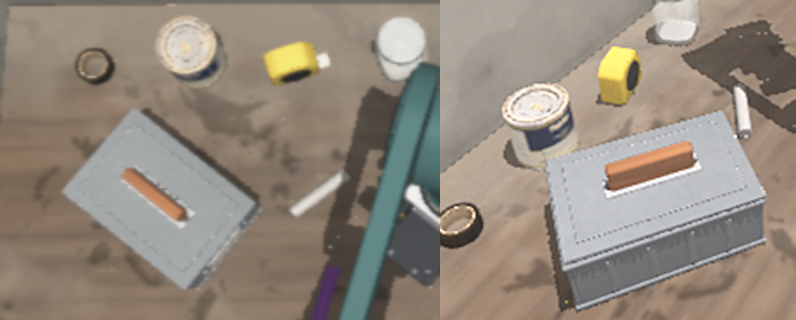

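The last picture shows the lid flat on the box rim at about (160,200) in the top view, with no gap in the side view. The bystanders in view have not moved.

```bash
python3 -c "
from bench import robot
print(robot.close_job())"
```

```text
the job is handed in; nothing more can be done
None
```

I tipped the block flat inside the box, seated the lid on the rim with no gap visible in the last picture, and handed the job in at about 14 s; none of the jar, tin, spray can or tape measure was touched.

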